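Turn a level meter out of its foam, face up

ROBOT

A 6-joint arm with a two-finger parallel gripper is mounted at the origin on the work surface. World frame = base frame: x ahead of the robot, y to its left, z up, the work surface at z = 0. Lengths are in m, angles in rad, forces in N, time in s.
With the tool pointing down it reaches from about 0.375 to 0.9 m from the base axis. Payload 3.1 kg.
Tool frame: the origin (TCP) lies at the very end of the fingers, on their centre line; the grasp point (between the pads) lies 19 mm behind it; x points along the fingers, y is the direction in which the jaws open and shut, and the axes are right-handed (so a half turn about x gives the same grasp; the last joint's range is limited). The gripper opens to 87 mm and grips with 3 to 60 N. Pads are 19 mm wide; open, the fingers measure 117 mm over their backs; the gripper's body (75 mm by 190 mm) begins 51 mm behind the grasp point.
Start: joints at [1.079, 0.527, 1.433, -0, 1.181, -0.178], TCP at [0.193, 0.594, 0.223] pointing down, gripper open.
Joint ranges: [-3.08, 3.08], [-0.75, 2.2], [0.22, 2.44], [-1.43, 4.57], [0, 2.65], [-2.85, 2.85]. Speed limits (rad/s): [2.79, 2.79, 3.14, 3.14, 3.14, 3.14].

INTERFACE

Orientations are given as a unit quaternion [x, y, z, w].
In Python, from rig import robot gives the robot as it stands.
- The arm moves only by the tool carry_out, never from a script. Its argument "commands" is a list that holds one entry, the list of rows, each a list of 5 numbers: the opening, from 0 (shut) to 1 (fully open), then the shift along the tool's x, y, z in mm, then the turn about the tool's x in degrees. In form: [[[hand, x, y, z, twist], ...]]. A call has 1 to 8 rows; each row shifts and turns the pose as measured when the row begins, along the tool's axes as they then stand; what a row does not reach is not made up. A row lasts 1/12 s, in which the tool goes at most 41.7 mm and 7.16 degrees, less where a joint would pass 70% of its speed; a pose out of reach is approached as far as the arm can. A call with a gripper value outside its range is refused whole. The fingers move at their own pace and stop on an object; "force" is the grip in N (left out, the last holds). Time passes only in rows, so rows that do not move let the fingers close. It gives the time, the measured TCP pose, the force and the opening at its end, in the units of the state.
- robot.get_obs(): the state, without advancing time (a new reading comes with each control period).
- robot.camera(name): name is "scene" or "top"; returns the picture (420x560x3 uint8, red, green, blue); there is no depth.
- robot.camera_model(name): a dict with "fx", "fy", "cx", "cy" (pixels), "R" (3x3) and "t" (3): a world point X has camera coordinates R X + t. Camera axes: x right, y down, z forward; pixel columns grow to the right and rows downward; lengths in m; the calibration is good to about 2 mm. A picture is of the moment at which its call begins. camera_model takes no time and is no camera call.
- robot.hand_in(): hands the job in, once; it reports no verdict.
The state is a dict: "time": time; "q": joint angles; "joint_velocities": joint speeds; "joint_torque": joint torques, N m; "position": TCP position; "tool_rot": TCP orientation; "ft_force": force on the tool from outside, world axes, zero at the start; "moment": the same for the moment, N m; "grip_width": finger opening in m.
Only numpy, scipy, OpenCV 4.12 (cv2) and the standard library are available. Lean on these libraries where they do the work, as an engineer would, in place of code of your own. Each camera call takes 0.05 s, during which the arm holds its last target. There are 200 camera calls.

TASK

Take the level meter with the orange back out of its foam pocket, raising the end with the two round side caps first while its other end is still down in the pocket. Then turn it over and lay it gently, dial face up, in the middle of the blue pad and let go of it. Leave the meter with the blue back in its place in the foam.

Things in the scene. Friction and masses are not known exactly. Their poses are not given: they have to be found in the camera images.
- meter_mid (a point): Centre of the meter to move: black box 84 x 44 x 40 mm (x, y, z), 0.18 kg, orange back plate on its +z side, pale dial on its -z side; starts dial down. A cross pin that turns freely in it carries a round flat cap (14 mm) on each long side, 30 mm from the centre towards +x, half-way up; 58 mm over both caps. Pinched across the caps (along y) it swings and hangs, foot end (-x) 72 mm below the pin.
- meter_foot (a point): Middle of the lower edge of the same meter's foot end as it lies at the start: 42 mm from its centre towards -x and 20 mm towards -z (dial side). Same axes. It starts on the pocket floor, 4 mm above the table; the foam's top is 30 mm above the table.
- spare_mid (a point): Centre of the other meter, alike but with a blue back plate; same axes. It lies in the same foam, 120 mm to one side or the other along y.
- foam: Fixed grey foam insert, 150 x 250 mm (x, y), 30 mm high, under both meters. Its walls hold only the foot half of each meter, 1.5 mm clear at sides and foot end. The cap halves lie in an open well with a 4 mm base: 40 mm or more free beside each long side, 31 mm free ahead of the cap end, then a foam rim. Origin: underside, midway between the meters' centres; x as the meters' x.
- pad: Blue square pad, 170 x 170 x 5 mm, fixed flat on the table. Origin: centre of its underside, on the table; z up.

How it is judged:
On the way:
1. the cap end of the orange-backed meter is raised, the meter tilted by 20 degrees or more, while its foot edge is still down in the pocket, below the foam's top (angle between meter_mid's own z axis and vertical above 0.35 rad and height (world z) of meter_foot below 0.03 m and distance of meter_foot from where it was at the start of the episode below 0.08 m), for 0.1 s.
At the end, for the whole second after the job is handed in: The orange-backed meter lies at rest, released, dial face up (level within 10 degrees) on the blue pad, its centre within 35 mm of the pad's centre, and the blue-backed meter is within 15 mm of where it was (angle between meter_mid's own z axis and vertical above 2.96 rad and horizontal distance between meter_mid and pad below 0.035 m and height (world z) of meter_mid below 0.031 m and linear speed of meter below 0.02 m/s and distance of spare_mid from where it was at the start of the episode below 0.015 m); the robot touches nothing.
It fails at once if the orange-backed meter is dropped: it moves faster than 0.7 m/s within 130 mm of the pad's centre and less than 120 mm above the table (horizontal distance between meter_mid and pad below 0.13 m and height (world z) of meter_mid below 0.12 m and linear speed of meter above 0.7 m/s).
It fails at once if the blue-backed meter is moved by more than 15 mm (distance of spare_mid from where it was at the start of the episode above 0.015 m).
It also fails if it takes over 54 s, if anything falls off the work surface, if the arm or the gripper's body presses on something with over 40 N, if the wrist force passes 120 N, or if a joint passes its speed limit or range.

## Working session

There is one attempt and no reset: what is moved stays moved. The work goes in short steps, Python scripts to look and compute and a tool call to move; the robot and the scene stay as the last step left them, time stands still between calls to the robot, and variables do not carry over. Pictures are saved under pics/ and viewed, on a budget of 10 in all, crops included, one or two more only if the job needs it, and the job is handed in when it is done.

Besides the shell and the picture viewer there is one more tool, called after "Call:" by a JSON object that holds its "method" and its "body". carry_out: Moves the arm, as the interface text tells. Its arguments: {"type":"object","properties":{"commands":{"type":"array"},"force":{"type":"number"}},"required":["commands"]}

```bash
mkdir -p pics; python3 - <<'E'
from rig import robot
import cv2,numpy as np
o=robot.get_obs();print(o['time'],o['position'],o['tool_rot'],o['grip_width'])
ims=[]
for n in("scene","top"):
    im=robot.camera(n)[:,:,::-1];cv2.imwrite(f'pics/{n}0.png',im);ims.append(im);m=robot.camera_model(n);print(n,m)
    h=cv2.cvtColor(im,cv2.COLOR_BGR2HSV)
    for c,lo,hi in(("orange",(5,120,80),(22,255,255)),("blue",(95,100,50),(130,255,255))):
        k=cv2.inRange(h,lo,hi);N,_,s,ce=cv2.connectedComponentsWithStats(k)
        for i in range(1,N):
            if s[i,4]>60:print(n,c,s[i],ce[i])
cv2.imwrite('pics/a.png',cv2.resize(np.hstack(ims),(800,300)))
cv2.imwrite('pics/top_a.png',cv2.resize(ims[1],(800,600)))
E
```

```text
0.0 [0.19256402 0.59381896 0.22156893] [ 0.10977044  0.69866822 -0.11122655  0.69817034] 0.08710765238049123
scene {'fx': 379.4016965906882, 'fy': 379.4016965906882, 'cx': 284.5638056776631, 'cy': 207.96411763166307, 'R': array([[ 0.59717975,  0.80209859,  0.00376794],
       [ 0.6265689 , -0.46355094, -0.6265237 ],
       [-0.50078714,  0.37650814, -0.77939326]]), 't': array([-0.30339776, -0.30876872,  1.04300043])}
scene orange [     0      0    560    420 170936] [281.4875392  230.07194506]
scene orange [417   0 133  62 541] [460.72643253  24.33086876]
scene orange [508   0  52  21 288] [536.86805556   8.64236111]
scene orange [ 93   3  20  18 227] [102.59911894  11.24669604]
scene orange [ 65   9  26  19 309] [77.59223301 18.03236246]
scene orange [52 17 10 15 72] [56.36111111 23.91666667]
scene orange [  0  20  51  28 753] [23.16600266 33.26029216]
scene orange [321 166  35  30 538] [338.02230483 180.6133829 ]
scene blue [368 149  35  28 455] [385.49450549 162.72967033]
scene blue [ 155  223  129  115 7546] [218.55367082 277.91969255]
scene blue [327 321  32  33 474] [339.5907173  341.44936709]
top {'fx': 432.5543827387459, 'fy': 432.5543827387459, 'cx': 276.03435692158655, 'cy': 204.27322762527953, 'R': array([[ 0.00535017, -0.99998291,  0.00235543],
       [-0.99752566, -0.00550211, -0.07008762],
       [ 0.07009939, -0.00197463, -0.99753806]]), 't': array([-0.0203786 ,  0.52344027,  0.89747112])}
top orange [     0      0    560    420 179799] [276.15993415 221.96490526]
top orange [198 177  27  41 723] [210.94467497 196.94052559]
top orange [  0 392  17  28 304] [  5.67105263 405.50986842]
top blue [299  78  23  21 235] [308.69787234  90.0212766 ]
top blue [ 307  145   94   92 6070] [353.41004942 190.30280066]
top blue [141 167  26  41 715] [153.8013986  186.72167832]
```

View pics/scene0.png

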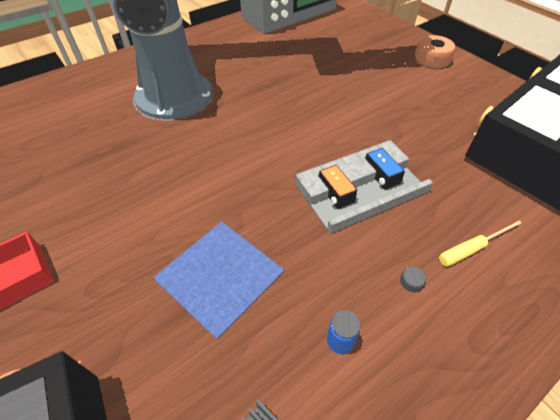

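View pics/top_a.png

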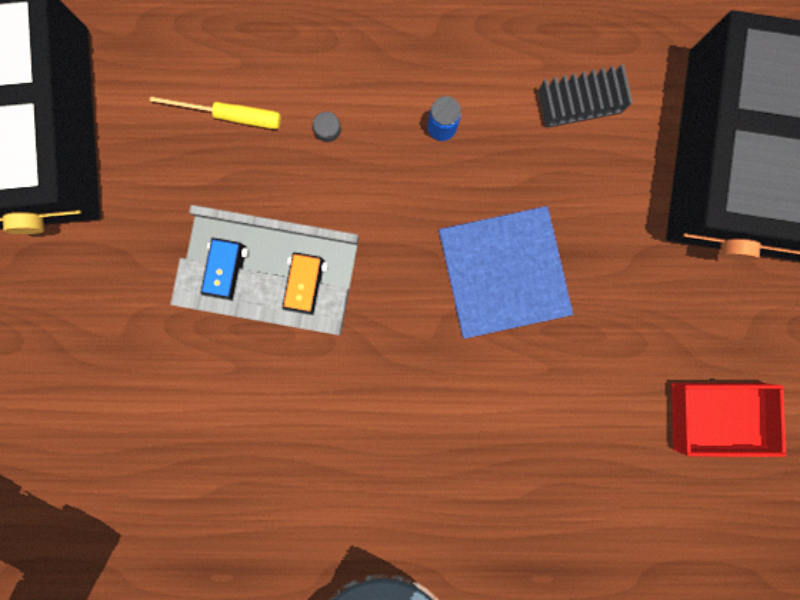

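The scene view shows the orange meter at about (338,181), its cap end towards the viewer, the blue one at (385,163) and the pad at (219,278). In the top view, at 800 px scale, orange is at (302,283) with white caps at (291,260) and (325,267), and the pad is at (506,272). The cap ends point up the image, towards +x.

```bash
cat > h.py <<'E'
from rig import robot
import cv2,numpy as np
from scipy.spatial.transform import Rotation as Ro
RNG={"orange":((5,150,150),(22,255,255)),"blue":((95,100,50),(130,255,255))}
def ray(n,p,z):
    m=robot.camera_model(n);R=m['R'];c=-R.T@m['t']
    d=R.T@np.array([(p[0]-m['cx'])/m['fx'],(p[1]-m['cy'])/m['fy'],1]);return c+d*(z-c[2])/d[2]
def proj(n,X):
    m=robot.camera_model(n);c=m['R']@X+m['t'];return c[:2]/c[2]*m['fx']+[m['cx'],m['cy']]
def go(X,yaw_y,o=None):
    "shift in tool mm and twist deg to TCP X with tool y along +-yaw_y (rad)"
    o=o or robot.get_obs();R=Ro.from_quat(o['tool_rot']).as_matrix()
    y=np.array([np.cos(yaw_y),np.sin(yaw_y),0]);y=y if y@R[:,1]>0 else -y
    tw=np.degrees(np.arctan2(y@R[:,2],y@R[:,1]))
    return (R.T@(np.array(X)-o['position'])*1000).round(1),tw.round(1)
E
python3 - <<'E'
from h import *
for n,I in(("scene",{}),("top",{})):
    im=cv2.imread(f'pics/{n}0.png');h=cv2.cvtColor(im,cv2.COLOR_BGR2HSV)
    for c,z in(("orange",.044),("blue",.044),("pad",.005)):
        lo,hi=RNG["orange" if c=="orange" else "blue"]
        k=cv2.inRange(h,lo,hi);N,L,s,ce=cv2.connectedComponentsWithStats(k)
        win={'scene':{'orange':(338,181),'blue':(385,163),'pad':(219,278)},'top':{'orange':(211,197),'blue':(154,187),'pad':(353,190)}}[n][c]
        i=L[win[1],win[0]]
        if i==0: print(n,c,'miss');i=min(range(1,N),key=lambda j:np.hypot(*(ce[j]-win)) if s[j,4]>60 else 1e9)
        cnt=cv2.findContours((L==i).astype('u1'),0,2)[0];cnt=max(cnt,key=cv2.contourArea)[:,0,:]
        P=np.array([ray(n,p,z)[:2] for p in cnt])*1000
        r=cv2.minAreaRect(P.astype(np.float32));print(n,c,np.round(r[0],1),np.round(r[1],1),round(r[2],1))
    if n=='top':
        for p in((291,260),(325,267),(208,245),(244,253)):print('cap',ray(n,(p[0]*.7,p[1]*.7),.026)[:2])
R=Ro.from_quat(robot.get_obs()['tool_rot']).as_matrix();print(R.round(3))
E
```

```text
scene orange miss
scene orange [532.  119.4] [40.5 78.4] 80.0
scene blue [553.1 236.7] [41.2 79.4] 82.5
scene pad [ 553.8 -183.3] [167.7 167.2] 12.4
top orange [535.5 116.7] [40.2 78. ] 80.1
top blue [556.2 234.8] [40.6 78.9] 80.2
top pad [ 556.4 -184. ] [168.5 168.7] 12.5
cap [0.56920125 0.13510146]
cap [0.55910659 0.08484401]
cap [0.59079291 0.25798905]
cap [0.57920081 0.20459663]
[[-0.001  0.309  0.951]
 [-0.002  0.951 -0.309]
 [-1.    -0.002 -0.   ]]
```

```bash
python3 - <<'E'
from h import *
print(go([.5635,.112,.1],np.radians(80)))
E
```

```text
(array([ 122.2, -343.6,  501.6]), np.float64(-8.0))
```

Call:
{"method": "carry_out", "body": {"commands": [[[1, 2, -22, 32, 0], [1, 2, -22, 32, 0], [1, 2, -22, 32, 0], [1, 2, -22, 32, 0], [0.82, 2, -22, 32, 0], [0.82, 2, -22, 32, 0], [0.82, 2, -22, 32, 0], [0.82, 2, -22, 32, 0]]], "force": 25}}

```text
time: 0.77
position: [0.3828, 0.3451, 0.2015]
tool_rot: [0.105, 0.701, -0.105, 0.698]
ft_force: [-0.1, 0.8, -0.3]
grip_width: 0.073
```

Call:
{"method": "carry_out", "body": {"commands": [[[0.82, 2, -22, 32, 0], [0.82, 2, -22, 32, 0], [0.82, 2, -22, 32, 0], [0.82, 2, -22, 32, 0], [0.82, 2, -22, 32, 0], [0.82, 2, -22, 32, 0], [0.82, 2, -10, 15, -4], [0.82, 0, 0, 0, -4]]]}}

```text
time: 1.43
position: [0.5487, 0.1301, 0.1833]
tool_rot: [0.056, 0.706, -0.058, 0.703]
ft_force: [-0.1, 0.1, 0.2]
grip_width: 0.0716
```

```bash
python3 - <<'E'
from h import *
o=robot.get_obs();print(o['time'],o['position'],o['grip_width'],go([.5635,.112,.09],np.radians(80)))
E
```

```text
1.4333 [0.54873949 0.13005309 0.1833235 ] 0.0716415235509443 (array([ 93.3, -15.2,  17.9]), np.float64(0.7))
```

Call:
{"method": "carry_out", "body": {"commands": [[[0.82, 20, -8, 9, 0], [0.82, 20, -8, 9, 0], [0.82, 20, 0, 0, 0.7], [0.82, 20, 0, 0, 0], [0.82, 15, 0, 0, 0], [0.82, 0, 0, 0, 0]]]}}

```text
time: 1.93
position: [0.5675, 0.106, 0.084]
tool_rot: [0.062, 0.705, -0.064, 0.704]
ft_force: [-0.4, -0.7, 0.2]
grip_width: 0.0714
```

```bash
python3 - <<'E'
from h import *
o=robot.get_obs();print(o['position'],o['grip_width'],go([.5635,.112,.008],np.radians(80)))
a=robot.camera("scene")[:,:,::-1];b=robot.camera("top")[:,:,::-1]
f=lambda i,x,y:cv2.resize(i[y:y+100,x:x+100],(400,400),interpolation=2)
cv2.imwrite('pics/b.png',np.hstack([f(a,290,120),f(b,160,140)]))
E
```

```text
[0.56752477 0.1060172  0.08399682] 0.07143423450171203 (array([76. ,  5.3, -4.9]), np.float64(-0.2))
```

View pics/b.png

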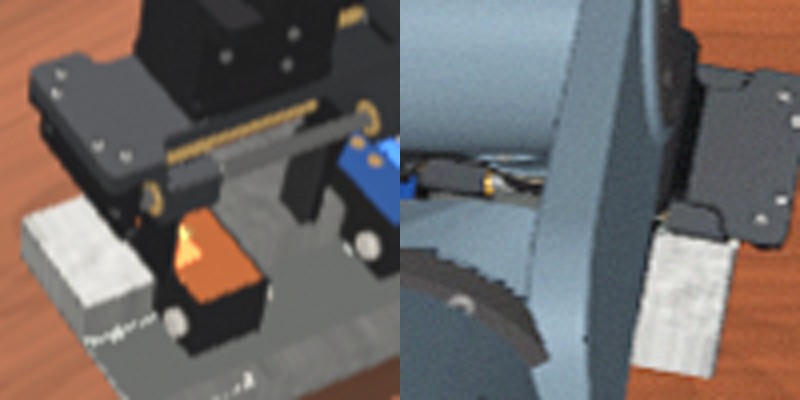

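The close view shows the -y cap at crop (176,322), which is full-image (334,200.5). The fingers straddle the meter and nothing is touching.

```bash
python3 - <<'E'
from h import *
u=np.array([np.cos(-.1745),np.sin(-.1745)]);v=np.array([-u[1],u[0]])
c=ray("scene",(334,200.5),.024)[:2];print(c, c+29*v/1000)
E
```

```text
[0.55818937 0.08898683] [0.56322423 0.11754642]
```

Call:
{"method": "carry_out", "body": {"commands": [[[0.82, 12, 3, -3, 0], [0.82, 12, 2, -2, 0], [0.82, 0, 0, 0, 0]]]}}

```text
time: 2.28
position: [0.5683, 0.1125, 0.0658]
tool_rot: [0.063, 0.701, -0.063, 0.708]
ft_force: [-0.7, 0.3, 0.4]
grip_width: 0.0715
```

```bash
python3 - <<'E'
from h import *
o=robot.get_obs();print(o['position'],o['ft_force'],go([.5635,.112,.009],np.radians(80)))
E
```

```text
[0.56830799 0.11247921 0.06577258] [-0.66895814  0.26073142  0.42437051] (array([56.7, -1.3, -5.3]), np.float64(-0.2))
```

Call:
{"method": "carry_out", "body": {"commands": [[[0.82, 10, 0, -3, 0], [0.82, 10, 0, -2, 0], [0.82, 10, 0, 0, 0], [0.82, 10, 0, 0, 0], [0.82, 6, 0, 0, 0], [0.82, 0, 0, 0, 0]]]}}

```text
time: 2.78
position: [0.5669, 0.1138, 0.0199]
tool_rot: [0.062, 0.698, -0.062, 0.711]
ft_force: [-0.9, -0.3, -0.6]
grip_width: 0.0712
```

```bash
python3 - <<'E'
from h import *
o=robot.get_obs();print(o['position'],o['ft_force'],go([.5635,.1135,.009],np.radians(80)))
a=robot.camera("scene")[:,:,::-1]
cv2.imwrite('pics/c.png',cv2.resize(a[130:230,280:420],(700,500),interpolation=2))
E
```

```text
[0.56691893 0.11381055 0.01994517] [-0.93316062 -0.3099927  -0.56773532] (array([10.9, -0.9, -3.5]), np.float64(-0.1))
```

View pics/c.png

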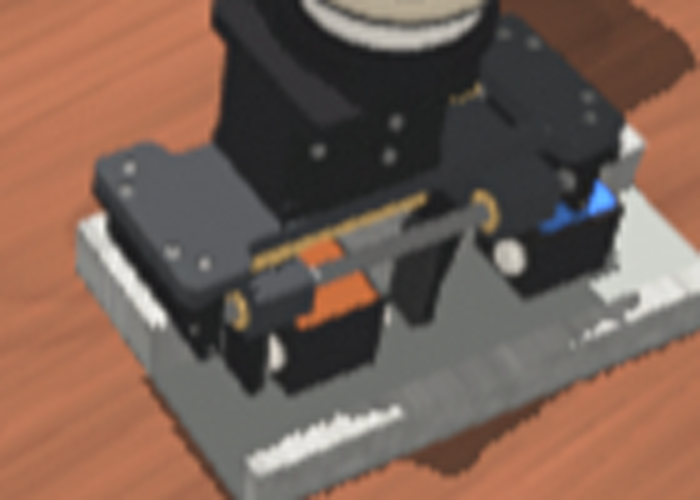

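The picture shows the left finger at (247,360) beside the -y cap (275,352), and the right finger at (415,290) outside the +y cap (387,312). They line up, so I'll go down and close.

Call:
{"method": "carry_out", "body": {"commands": [[[0.82, 6, 0, -2, 0], [0.82, 5, 0, -1, 0], [0.82, 0, 0, 0, 0], [0.5, 0, 0, 0, 0], [0.5, 0, 0, 0, 0], [0.5, 0, 0, 0, 0], [0.5, 0, 0, 0, 0]]], "force": 25}}

```text
time: 3.42
position: [0.5647, 0.1142, 0.0085]
tool_rot: [0.062, 0.697, -0.062, 0.712]
ft_force: [-0.4, 0.4, -1.3]
grip_width: 0.0576
```

Call:
{"method": "carry_out", "body": {"commands": [[[0.5, -5, 0, 0, 0], [0.5, -5, 0, 0, 0], [0.5, -5, 0, 0, 0], [0.5, -5, 0, 0, 0], [0.5, -5, 0, 0, 0], [0.5, -5, 0, 0, 0], [0.5, 0, 0, 0, 0]]]}}

```text
time: 4.0
position: [0.5632, 0.1143, 0.042]
tool_rot: [0.062, 0.698, -0.062, 0.711]
ft_force: [-0.1, 0.6, -2.5]
grip_width: 0.0572
```

```bash
python3 - <<'E'
from h import *
o=robot.get_obs();print(o['position'],o['ft_force'],o['grip_width'])
a=robot.camera("scene")[:,:,::-1]
cv2.imwrite('pics/d.png',cv2.resize(a[130:230,280:420],(700,500),interpolation=2))
E
```

```text
[0.56319521 0.11434032 0.04203794] [-0.11730067  0.57530639 -2.48852053] 0.05717232423887555
```

View pics/d.png

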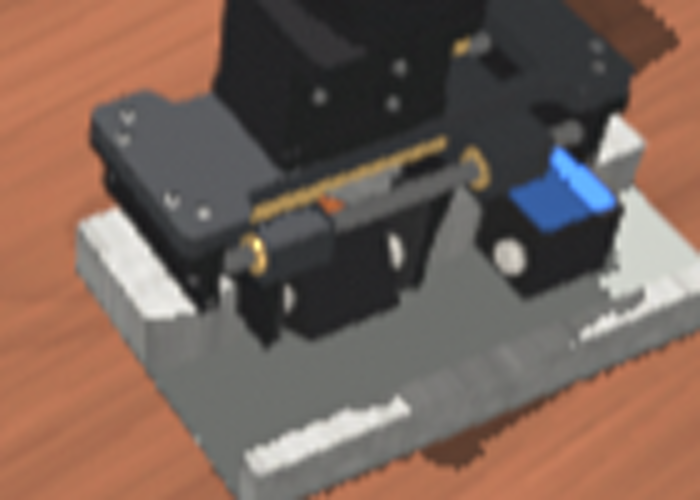

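The cap end is up. The orange face is almost out of sight, foreshortened under the gripper at (330,205), and both caps are still in the jaws at (288,297) and (395,250). From the lift height the tilt is about 30°. Next I lift it clear.

Call:
{"method": "carry_out", "body": {"commands": [[[0.5, -6, 0, 0, 0], [0.5, -6, 0, 0, 0], [0.5, -6, 0, 0, 0], [0.5, -8, 0, 0, 0], [0.5, -8, 0, 0, 0], [0.5, -8, 0, 0, 0], [0.5, -10, 0, 0, 0], [0.5, -10, 0, 0, 0]]]}}

```text
time: 4.72
position: [0.5604, 0.1143, 0.1076]
tool_rot: [0.062, 0.699, -0.063, 0.71]
ft_force: [-0.7, -0.2, -1.6]
grip_width: 0.0577
```

Call:
{"method": "carry_out", "body": {"commands": [[[0.5, -12, 0, 0, 0], [0.5, -12, 0, 0, 0], [0.5, -12, 0, 0, 0], [0.5, -12, 0, 0, 0], [0.5, -8, 0, 0, 0], [0.5, 0, 0, 0, 0]]]}}

```text
time: 5.22
position: [0.56, 0.1145, 0.1732]
tool_rot: [0.062, 0.697, -0.062, 0.711]
ft_force: [-0.0, -0.4, -2.4]
grip_width: 0.0576
```

```bash
python3 - <<'E'
from h import *
o=robot.get_obs();print(o['time'],o['position'],o['ft_force'],o['grip_width'])
a=robot.camera("scene")[:,:,::-1]
cv2.imwrite('pics/e.png',cv2.resize(a[90:230,270:420],(600,560),interpolation=2))
E
```

```text
5.2167 [0.55999926 0.11453536 0.17317473] [-0.01965639 -0.42945634 -2.43327213] 0.05760042836434773
```

View pics/e.png

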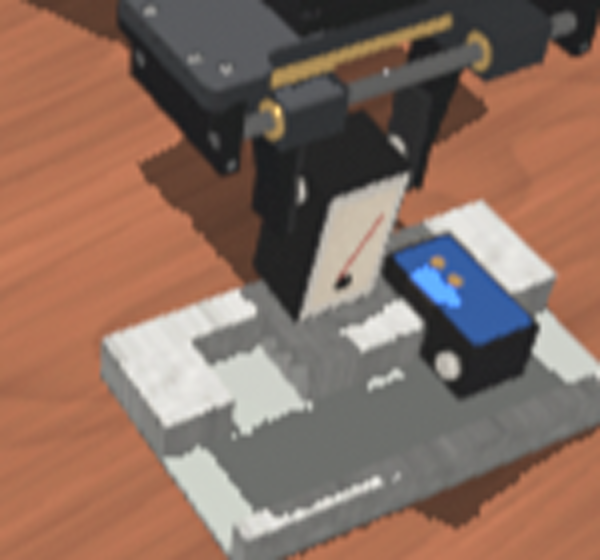

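The meter hangs foot down from both caps at (300,190) and (398,150), dial facing +x with the orange side behind. The blue meter sits untouched in the foam. I'll carry it to the pad.

Call:
{"method": "carry_out", "body": {"commands": [[[0.5, 0, -8, 2, 0], [0.5, 0, -16, 5, 0], [0.5, 0, -20, 7, 0], [0.5, 0, -20, 8, 0], [0.5, 0, -20, 8, 0], [0.5, 0, -20, 8, 0], [0.5, 0, -20, 8, 0], [0.5, 0, -20, 8, 0]]]}}

```text
time: 5.93
position: [0.5824, -0.0409, 0.1669]
tool_rot: [0.06, 0.703, -0.059, 0.706]
ft_force: [0.2, 0.8, -2.8]
grip_width: 0.0579
```

Call:
{"method": "carry_out", "body": {"commands": [[[0.5, 0, -20, 8, 0], [0.5, 0, -20, 8, 0], [0.5, 0, -20, 8, 0], [0.5, 0, -20, 8, 0], [0.5, 0, -20, 7, 0], [0.5, 0, -14, 5, 0], [0.5, 0, -7, 3, 0], [0.5, 0, 0, 0, 0]]]}}

```text
time: 6.6
position: [0.6038, -0.1833, 0.1575]
tool_rot: [0.063, 0.708, -0.061, 0.701]
ft_force: [-0.6, -0.8, -2.2]
grip_width: 0.0578
```

```bash
python3 - <<'E'
from h import *
o=robot.get_obs();print(o['time'],o['position'],o['ft_force'],Ro.from_quat(o['tool_rot']).as_matrix().round(3),go([.616,-.194,.09],np.radians(80)))
E
```

```text
6.6 [ 0.60377952 -0.18331159  0.1575024 ] [-0.59051758 -0.76817764 -2.22614523] [[-0.009  0.174  0.985]
 [ 0.003  0.985 -0.174]
 [-1.     0.002 -0.01 ]] (array([67.3, -8.5, 14.6]), np.float64(-0.0))
```

Call:
{"method": "carry_out", "body": {"commands": [[[0.5, 12, -4, 6, 0], [0.5, 15, -4, 6, 0], [0.5, 15, 0, 3, 0], [0.5, 15, 0, 0, 0], [0.5, 12, 0, 0, 0], [0.5, 8, 0, 0, 0], [0.5, 6, 0, 0, 0], [0.5, 0, 0, 0, 0]]]}}

```text
time: 7.27
position: [0.616, -0.1873, 0.0617]
tool_rot: [0.063, 0.711, -0.057, 0.699]
ft_force: [0.2, -0.5, -1.9]
grip_width: 0.058
```

Call:
{"method": "carry_out", "body": {"commands": [[[0.5, 0, 0, 0, 0]]]}}

```text
time: 7.35
position: [0.6158, -0.1868, 0.0614]
tool_rot: [0.062, 0.711, -0.057, 0.698]
ft_force: [-2.5, -0.6, 7.1]
grip_width: 0.0577
```

```bash
python3 - <<'E'
from h import *
o=robot.get_obs();print(o['time'],o['position'],o['ft_force'],o['grip_width'],go([.616,-.194,.062],np.radians(80)))
E
```

```text
7.35 [ 0.61577654 -0.1868499   0.0613593 ] [-2.52637754 -0.63915851  7.10479101] 0.05773751931307486 (array([-0.7, -7. ,  1.4]), np.float64(0.4))
```

The foot is on the pad, with about 7 N upward. Next I tip it over its orange-side edge by moving back along -z.

Call:
{"method": "carry_out", "body": {"commands": [[[0.5, -1, 0, -7, 0], [0.5, -0.6, 0, -6.5, 0], [0.5, -0.2, 0, -6.5, 0], [0.5, 0.2, 0, -6.5, 0]]]}}

```text
time: 7.68
position: [0.5904, -0.1825, 0.0658]
tool_rot: [0.061, 0.709, -0.057, 0.7]
ft_force: [0.4, -0.4, -2.2]
grip_width: 0.0576
```

```bash
python3 - <<'E'
from h import *
o=robot.get_obs();print(o['time'],o['position'],o['ft_force'],o['grip_width'])
a=robot.camera("scene")[:,:,::-1]
cv2.imwrite('pics/f.png',cv2.resize(a[190:350,140:340],(750,600),interpolation=2))
E
```

```text
7.6833 [ 0.59038099 -0.18250331  0.06576419] [ 0.37727557 -0.35885269 -2.17695899] 0.05755877034530801
```

View pics/f.png

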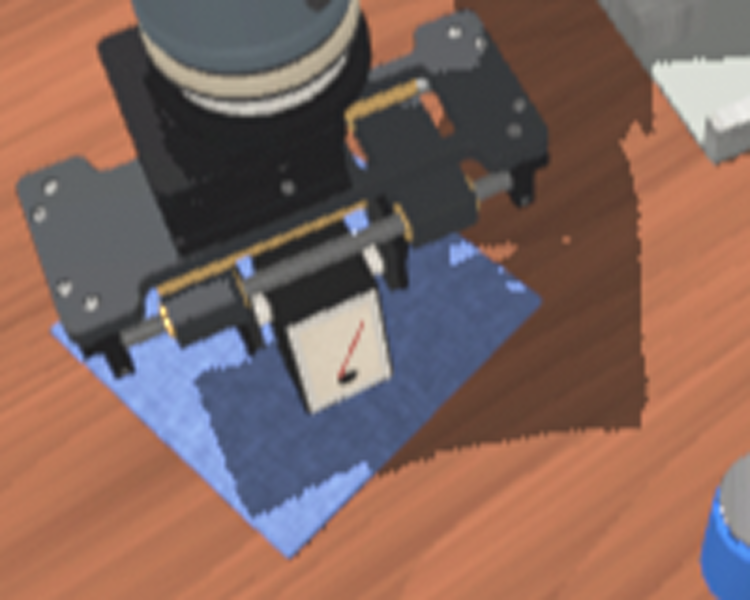

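The hand rose 4.5 mm and the force shows the meter hanging free again, near vertical, with the dial at (345,350). So it did not tip. I'll move forward again, press a little harder, then move back without rising.

Call:
{"method": "carry_out", "body": {"commands": [[[0.5, -2, -3, 10, 0], [0.5, 0, -3, 12, 0], [0.5, 0, 0, 8, 0], [0.5, 1, 0, 0, 0], [0.5, 2, 0, 0, 0], [0.5, 2, 0, 0, 0], [0.5, 1.5, 0, 0, 0]]]}}

```text
time: 8.32
position: [0.6195, -0.1945, 0.0627]
tool_rot: [0.062, 0.709, -0.058, 0.7]
ft_force: [-3.1, 1.3, 12.7]
grip_width: 0.0575
```

Call:
{"method": "carry_out", "body": {"commands": [[[0.5, 1, 0, 0, 0]]]}}

```text
time: 8.4
position: [0.6195, -0.1945, 0.0628]
tool_rot: [0.061, 0.709, -0.058, 0.7]
ft_force: [-1.6, -0.2, 9.8]
grip_width: 0.0577
```

Call:
{"method": "carry_out", "body": {"commands": [[[0.5, 0.3, 0, -5, 0], [0.5, 0.3, 0, -5, 0], [0.5, 0.5, 0, -5, 0]]]}}

```text
time: 8.65
position: [0.6043, -0.1918, 0.0622]
tool_rot: [0.061, 0.708, -0.058, 0.701]
ft_force: [1.5, 1.6, 8.2]
grip_width: 0.0578
```

Call:
{"method": "carry_out", "body": {"commands": [[[0.5, 0.5, 0, -5, 0]]]}}

```text
time: 8.73
position: [0.6004, -0.1913, 0.0629]
tool_rot: [0.061, 0.707, -0.058, 0.702]
ft_force: [2.1, 0.8, 9.1]
grip_width: 0.0577
```

Call:
{"method": "carry_out", "body": {"commands": [[[0.5, 0.8, 0, -5, 0]]]}}

```text
time: 8.82
position: [0.5964, -0.1906, 0.0635]
tool_rot: [0.061, 0.706, -0.058, 0.704]
ft_force: [1.4, 0.9, 5.7]
grip_width: 0.0574
```

Call:
{"method": "carry_out", "body": {"commands": [[[0.5, 0.8, 0, -6, 0], [0.5, 1.2, 0, -6, 0]]]}}

```text
time: 8.98
position: [0.5854, -0.1888, 0.0637]
tool_rot: [0.06, 0.704, -0.059, 0.705]
ft_force: [-0.1, 1.6, 5.0]
grip_width: 0.0572
```

Call:
{"method": "carry_out", "body": {"commands": [[[0.5, 1.5, 0, -6, 0]]]}}

```text
time: 9.07
position: [0.5792, -0.1878, 0.0631]
tool_rot: [0.06, 0.703, -0.059, 0.706]
ft_force: [0.0, 0.3, 4.6]
grip_width: 0.0573
```

```bash
python3 - <<'E'
from h import *
a=robot.camera("scene")[:,:,::-1];print(robot.get_obs()['position'])
cv2.imwrite('pics/g.png',cv2.resize(a[190:350,140:340],(750,600),interpolation=2))
E
```

```text
[ 0.57702934 -0.18719879  0.06267041]
```

View pics/g.png

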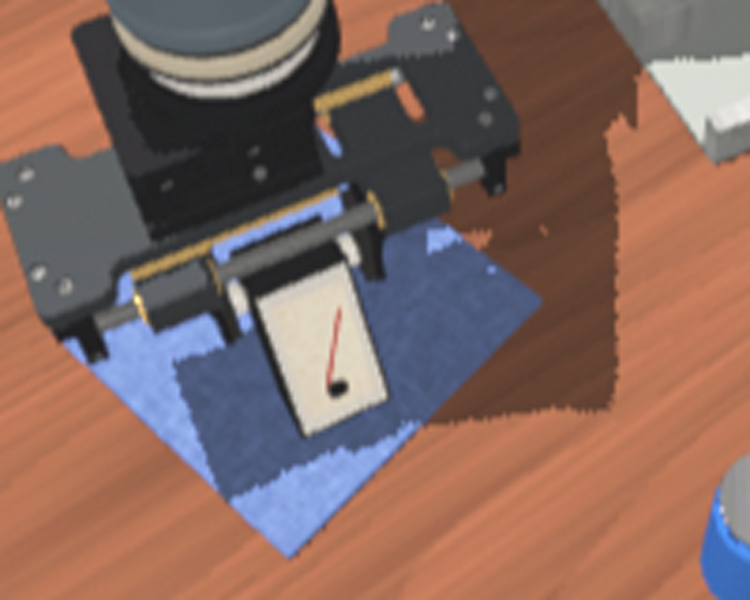

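The meter now leans clearly the right way: the dial has lengthened and its foot edge, at (345,415), sits ahead of the jaws. I'll carry on along the arc.

Call:
{"method": "carry_out", "body": {"commands": [[[0.5, 3.3, 0, -7, 0], [0.5, 3, 0, -6, 0], [0.5, 3.5, 0, -5.5, 0], [0.5, 4, 0, -5.2, 0], [0.5, 4.4, 0, -4.8, 0]]]}}

```text
time: 9.53
position: [0.5431, -0.1817, 0.0473]
tool_rot: [0.06, 0.706, -0.058, 0.703]
ft_force: [-2.0, -0.6, 0.3]
grip_width: 0.0573
```

Call:
{"method": "carry_out", "body": {"commands": [[[0.5, 4.8, 0, -4.4, 0], [0.5, 5, 0, -4, 0], [0.5, 5, 0, -3.5, 0]]]}}

```text
time: 9.78
position: [0.5283, -0.179, 0.0299]
tool_rot: [0.06, 0.707, -0.058, 0.702]
ft_force: [-0.8, -0.5, -1.3]
grip_width: 0.0577
```

Call:
{"method": "carry_out", "body": {"commands": [[[0.5, 5, 0, -2.5, 0], [0.5, 5, 0, -2, 0], [0.5, 4, 0, -1.5, 0], [0.5, 2, 0, -0.5, 0], [0.5, 0, 0, 0, 0]]]}}

```text
time: 10.2
position: [0.5198, -0.177, 0.0093]
tool_rot: [0.061, 0.709, -0.058, 0.701]
ft_force: [-1.3, 0.5, 4.2]
grip_width: 0.0579
```

```bash
python3 - <<'E'
from h import *
o=robot.get_obs();print(o['time'],o['position'],o['ft_force'])
a=robot.camera("scene")[:,:,::-1]
cv2.imwrite('pics/i.png',cv2.resize(a[190:350,140:340],(750,600),interpolation=2))
E
```

```text
10.2 [ 0.51983718 -0.17704694  0.00933299] [-1.27139309  0.47957642  4.21919593]
```

View pics/i.png

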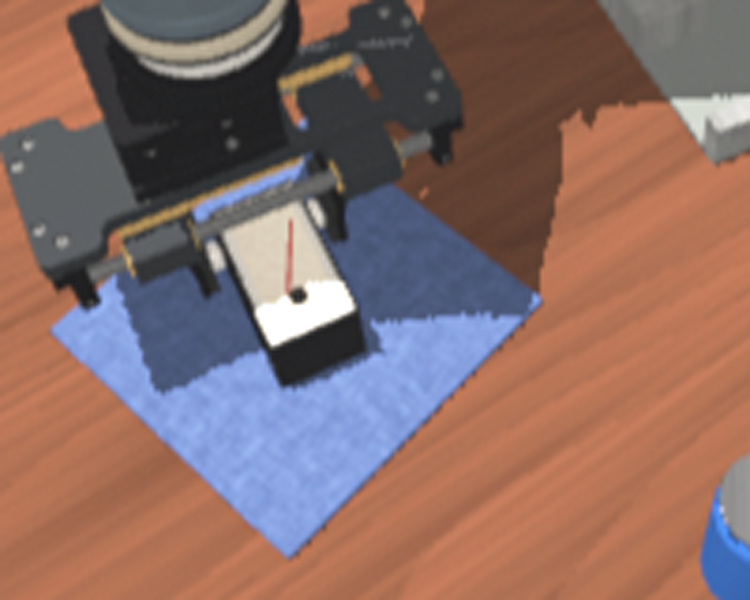

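The meter lies flat with the dial up and its foot face towards the camera at (320,350). The jaws are still on the caps, and the centre works out at about (0.549,-0.182). I'll release and back off.

Call:
{"method": "carry_out", "body": {"commands": [[[0.85, 0, 0, 0, 0], [0.85, 0, 0, 0, 0], [0.85, 0, 0, 0, 0], [0.85, 0, 0, 0, 0], [0.85, -5, 0, 0, 0], [0.85, -10, 0, 0, 0], [0.85, -15, 0, 0, 0], [0.85, -20, 0, 0, 0]]]}}

```text
time: 10.92
position: [0.5208, -0.1769, 0.0607]
tool_rot: [0.061, 0.709, -0.057, 0.7]
ft_force: [-0.9, -0.8, -0.6]
grip_width: 0.0736
```

Call:
{"method": "carry_out", "body": {"commands": [[[0.85, -25, 0, 0, 0], [0.85, -25, 0, 0, 0], [0.85, -25, 0, -25, 0], [0.85, -10, 0, -35, 0], [0.85, 0, 0, -35, 0], [0.85, 0, 0, -20, 0], [0.85, 0, 0, 0, 0], [0.85, 0, 0, 0, 0]]]}}

```text
time: 11.58
position: [0.4097, -0.16, 0.1622]
tool_rot: [0.057, 0.701, -0.061, 0.708]
ft_force: [0.3, 0.2, 0.2]
grip_width: 0.0742
```

```bash
python3 - <<'E'
from h import *
o=robot.get_obs();print(o['time'],o['position'],o['ft_force'],o['grip_width'])
a=robot.camera("scene")[:,:,::-1];b=robot.camera("top")[:,:,::-1]
# dial: pale, low-saturation blob inside the pad region; top face z=.045
for n,im in(("scene",a),("top",b)):
    h=cv2.cvtColor(im,cv2.COLOR_BGR2HSV);k=cv2.inRange(h,(0,0,120),(40,90,255))
    N,L,s,ce=cv2.connectedComponentsWithStats(k);p=proj(n,np.array([.549,-.182,.045]))
    i=min((j for j in range(1,N) if s[j,4]>100),key=lambda j:np.hypot(*(ce[j]-p)))
    cnt=max(cv2.findContours((L==i).astype('u1'),0,2)[0],key=cv2.contourArea)[:,0]
    r=cv2.minAreaRect(np.array([ray(n,q,.045)[:2]*1000 for q in cnt],np.float32));print(n,r)
h=cv2.cvtColor(a,cv2.COLOR_BGR2HSV);k=cv2.inRange(h,*RNG['blue'])
N,L,s,ce=cv2.connectedComponentsWithStats(k);print([(s[i,4],ce[i].round(1)) for i in range(1,N) if s[i,4]>60])
cv2.imwrite('pics/j.png',np.hstack([cv2.resize(a[130:370,130:430],(400,320)),cv2.resize(b[100:310,120:420],(400,320))]))
E
```

```text
11.5833 [ 0.40971747 -0.15996646  0.16215589] [0.29212967 0.16571136 0.1899943 ] 0.07415058129289123
scene ((546.7505493164062, -183.95199584960938), (56.19892120361328, 81.04991149902344), 79.7931137084961)
top ((550.5225830078125, -186.35484313964844), (47.59244155883789, 80.57527923583984), 80.96054077148438)
[(np.int32(452), array([385.5, 162.7])), (np.int32(4687), array([218.8, 281.6])), (np.int32(474), array([339.6, 341.4]))]
```

View pics/j.png

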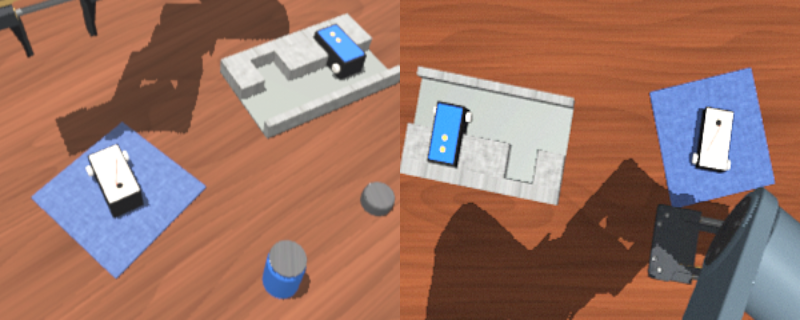

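The meter lies dial up near the middle of the pad, at (115,180) on the left and (715,140) on the right. The blue meter hasn't moved: its blob is still at (385.5,162.7). The arm is clear.

```bash
python3 -c "
from rig import robot
print(robot.hand_in())"
```

```text
the job is handed in; nothing more can be done
None
```

The orange-backed meter is out of its pocket and lies dial face up near the middle of the blue pad, released. The job was handed in at about 12 s.

- **Lift:** I pinched the meter across its caps and raised the cap end while the foot stayed in the pocket. The tilt was about 30°, estimated from the lift height and checked only roughly in the picture.
- **Turning over:** I carried it hanging to the pad, set the foot down and tipped it over its orange-side edge, lowering it until it lay flat. The first try did not tip, because the hand rose and the meter swung free again. The second worked, pressing at about 10 N. I then let go and backed the arm off.

**Last checks:**
- **Position:** the dial centre measured (0.547, -0.184) m in the scene view and (0.551, -0.186) m in the top view. The pad centre is at about (0.555, -0.184) m, so the meter is 5–8 mm off against the 35 mm limit.
- **Blue-backed meter:** its image position is unchanged to within 0.1 pixel.
- **Arm:** wrist force was near zero and the gripper was clear of everything.
- **Disagreement:** the dial outline came out wider than the meter's 44 mm (56 mm in the scene view, 48 mm in the top view), probably because the white caps merged into the colour mask.

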